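# Unhook the gold plaque from the drying easel

### The arm

A 6-joint arm with a two-finger parallel gripper is mounted at the origin on the work surface. World frame = base frame: x ahead of the robot, y to its left, z up, the work surface at z = 0. Lengths are in m, angles in rad, forces in N, time in s.
With the tool pointing down it reaches from about 0.25 to 0.775 m from the base axis. Payload 4 kg.
Tool frame: the origin (TCP) lies on the centre line of the jaws, within the pads' length; the fingertips stand 25 mm ahead of it and the grasp point (between the pads) lies 6 mm ahead of it; z points along the fingers, y is the line along which they close (so a half turn about z gives the same grasp; the last joint's range is limited). The gripper opens to 94 mm and grips with 3 to 60 N. Pads are 16 mm wide; open, the fingers measure 119 mm over their backs; the gripper's body (75 mm by 177 mm) begins 78 mm behind the grasp point.
Start: joints at [1.089, 0.087, 1.371, -0, 1.684, -0.103], TCP at [0.203, 0.511, 0.231] pointing down, gripper open.
Joint ranges: [-3.1, 3.1], [-0.76, 2.03], [0.27, 2.55], [-1.08, 4.22], [0.17, 2.65], [-2.57, 2.57]. Speed limits (rad/s): [2.79, 2.79, 3.14, 3.14, 3.14, 3.14].

### API

Orientations are given as [roll, pitch, yaw] about the fixed x, y, z axes, in that order (R = Rz(yaw) Ry(pitch) Rx(roll)).
In Python, from bench import robot, imaging gives the robot as it stands. The module is installed in compiled form; this text tells all that it offers.
- The arm moves only by the tool drive_tool, never from a script. Its argument "series" is a list of rows, each a list of 3 entries, a list of its own where there are three numbers: the finger opening in m, from 0 to 0.094, then the shift along the tool's x, y, z in m, then the turn, a rotation vector about the tool's x, y, z in rad. A call has 1 to 5 rows; each row is the pose to reach, as a shift and turn from the pose commanded when the call began, along the tool's axes at that moment; what a row does not reach only later rows make up. A row lasts 1/8 s, in which the tool goes at most 62.5 mm and 10.7 degrees, less where a joint would pass 70% of its speed; a pose out of reach is approached as far as the arm can. A call with a gripper value outside its range is refused whole. The fingers move at their own pace and stop on an object; the grip force is fixed at half the most. Time passes only in rows, so rows that repeat a pose let the fingers close. It gives the time, the measured TCP pose, the force, the opening and the grip force at its end, in the units of the state.
- robot.get_obs(): the state, without advancing time (a new reading comes with each control period).
- imaging.snapshot(name): name is "side" or "top"; returns the picture (400x640x3 uint8, red, green, blue); there is no depth.
- imaging.get_calibration(name): a dict with "intrinsics" (3x3 intrinsics, pixels), "k1" (the pictures are not rectified: a ray, as slopes to the right and down, at radius r is drawn at 1 + k1 r^2 times it, then the intrinsics apply), "position" and "rotation" of the camera in the world. Camera axes: x right, y up, looking along -z (the intrinsics and any distortion apply to the point x, -y, -z); pixel columns grow to the right and rows downward; lengths in m; the calibration is good to about 2 mm. A picture is of the moment at which its call begins. get_calibration takes no time and is no camera call.
- robot.close_job(): hands the job in; it is judged then, once.
The state is a dict: "time": time; "joint_positions": joint angles; "qvel": joint speeds; "joint_torque": joint torques, N m; "tool_pos": TCP position; "ee_rot": TCP orientation; "wrist_force": force on the tool from outside, world axes, zero at the start; "wrist_torque": the same for the moment, N m; "width": finger opening in m; "finger_force": force on a finger pad.
Only numpy, scipy, OpenCV 4.12 (cv2) and the standard library are available. Lean on these libraries where they do the work, as an engineer would, in place of code of your own. Each camera call takes 0.05 s, during which the arm holds its last target. There are 200 camera calls.

### The job

First clear the white tray: stand the pink paint jar that is in it upright on the cork coaster. Then push the gold plaque up its sloping easel until both stud heads stand clear in the wide ends of its keyholes, and let go so that it rests there by itself for a moment. Then lift it straight off the studs without wrenching it and lay it gently, flat and rose up, inside the tray, leaving the other things where they are.

Things in the scene. Friction and masses are not known exactly. Their poses are not given: they have to be found in the camera images.
- easel_face (a point): Middle of the upper face of the fixed easel, 60 mm above the table: a black, paint-flecked board 220 mm square, 12 mm thick, on wooden legs, its face sloping at 20 degrees. x points straight up the slope (roughly away from the robot), y to the left along the board, z square out of the face. Two studs stand on it at x = 0, y = +-66 mm (see stud_left).
- plaque: Loose gold plate 120 (x) by 190 (y) by 8 mm, about 0.3 kg. Origin: centre of its underside; z out of its front, x up the slope as it hangs flat on the easel's face, shanks at the top of the narrow slots. Two keyholes right through, at y = +-66: wide end 26 mm across (y) from x = -39 to -5, then a narrow slot 11 mm across from x = -5 to +19. Friction alone holds it where it is left on the slope.
- plaque_block (a point): Centre of the raised gold block on the plaque's front, the part to push and grip: 70 mm along the plaque's x, 34 mm along its y, 28 mm high above the plate, plus a red rose and leaves up to 11 mm high on its top (look only). The centre is at plaque x = +5, y = 0, z = +22 mm; axes as the plaque's.
- stud_left (a point): Top centre of the head of the left (+y) steel stud; the right one is its twin at y = -66. Fixed, square out of the easel's face: shank 8 mm in diameter, head 16 mm in diameter, 11.5 to 15.5 mm above the face. The heads sit mid-way in the wide ends when the plaque's origin is at easel_face x = +22 mm (clear within 9 mm either way); at about +35 mm the shanks stop it, the heads over the plate again.
- tray: Fixed shallow white tray, outside 170 mm (x) by 250 mm (y), 20 mm high, walls and floor 5 mm thick (inside 160 by 240 mm). Origin: centre of its underside, z up.
- jar_pink_mid (a point): Middle (half-way up) of the loose pink paint jar with a white cap: round, 52 mm in diameter, cap 49 mm in diameter from 54 mm up, 72 mm tall in all, about 0.22 kg; z up its axis. It stands somewhere on the tray's floor.
- jar_pink: The same pink jar; origin at the centre of its underside.
- coaster (a point): Centre of the top of the fixed cork coaster, 90 mm in diameter, top 10 mm above the table, on the fixed black paint mat (170 by 210 mm, 6 mm thick). Axes as the mat's, z up: two other jars, of the same size as the pink one, stand on the mat about 115 mm away in +y, some 40 mm to either side in x.
- jar_coral: Bystander: coral paint jar standing on the mat, 52 mm in diameter, 72 mm tall; origin under its centre.
- jar_blue: Bystander: blue paint jar standing on the mat, 52 mm in diameter, 72 mm tall; origin under its centre.
- varnish: Bystander: standing brown varnish bottle, 60 mm in diameter, 170 mm tall; origin under its centre.
- water_cup: Bystander: standing blue cup, 76 mm in diameter, 90 mm tall; origin under its centre.
- brush: Bystander: paint brush 200 mm long lying on the table on the robot's side, along its own x axis.
- scraper: Bystander: wooden spatula 210 mm long lying on the table at the far side, along its own x axis.
- rose_cast: Bystander: red moulded rose, 62 mm in diameter, 34 mm high, lying on the table; origin under its centre.
- easel: The easel as a whole; origin on the table under the middle of its face, z up, x axis horizontal in the up-slope direction.

How it is judged:
On the way, in this order (a step that is already met when the one before it is completed fails the run):
1. the pink jar stands upright on the coaster, let go, while the plaque still hangs (horizontal distance between jar_pink_mid and coaster below 0.025 m and angle between jar_pink_mid's own z axis and vertical below 0.1 rad and z of jar_pink_mid in the frame of coaster below 0.042 m and linear speed of jar_pink below 0.02 m/s and contact force between the fingers and jar_pink below 0.2 N and x of plaque in the frame of easel_face below 0.008 m), for 0.2 s.
2. the plaque lies on the easel's face, untouched and at rest, both stud heads clear in the wide ends of its keyholes (x of plaque in the frame of easel_face between 0.0135 and 0.0305 m and z of plaque in the frame of easel_face below 0.003 m and contact force between the fingers and plaque below 0.2 N and linear speed of plaque below 0.01 m/s), for 0.3 s.
At the end, for the whole second after the job is handed in: The plaque lies flat on the tray's floor inside its walls, rose up (origin within 30 mm of the tray's middle along each tray axis, under 9 mm above its underside, tilt under 0.06 rad), at rest and released; the pink jar stands upright within 25 mm of the coaster's centre (tilt under 0.1 rad) (horizontal distance between jar_pink_mid and coaster below 0.025 m and angle between jar_pink_mid's own z axis and vertical below 0.1 rad and z of jar_pink_mid in the frame of coaster below 0.042 m and linear speed of each of jar_pink, plaque below 0.02 m/s and contact force between the fingers and jar_pink below 0.2 N and x of plaque in the frame of tray between -0.03 and 0.03 m and y of plaque in the frame of tray between -0.03 and 0.03 m and z of plaque in the frame of tray below 0.009 m and angle between plaque's own z axis and vertical below 0.06 rad and z of plaque_block in the frame of tray above 0.02 m and angular speed of plaque below 0.1 rad/s); the robot touches nothing.
It fails at once if one of the other things is moved more than 30 mm (distance of any of jar_coral, jar_blue, varnish, water_cup, brush, scraper, rose_cast from where it was at the start of the episode above 0.03 m).
It fails at once if a standing jar, bottle or cup is tipped over (angle between any of jar_coral, jar_blue, varnish, water_cup, jar_pink's own z axis and vertical above 0.5 rad).
It fails at once if the plaque is wrenched against the easel or its studs (over 40 N) (contact force between plaque and easel above 40 N).
It fails at once if the plaque is dropped or pressed hard into the tray (over 40 N) (contact force between plaque and tray above 40 N).
It also fails if it takes over 72 s, if anything falls off the work surface, if the arm or the gripper's body presses on something with over 40 N, if the wrist force passes 120 N, or if a joint passes its speed limit or range.

## Working session

There is one attempt and no reset: what is moved stays moved. The work goes in short steps, Python scripts to look and compute and a tool call to move; the robot and the scene stay as the last step left them, time stands still between calls to the robot, and variables do not carry over. Pictures are saved under pics/ and viewed, at most 13 in all, crops included, and the job is handed in when it is done.

Besides the shell and the picture viewer there is one more tool, called after "Emit:" by a JSON object that holds its "fn" and its "kwargs", one argument or row to a line. drive_tool: Moves the arm, as the interface text tells. Its arguments: {"type":"object","properties":{"series":{"type":"array"}},"required":["series"]}

```bash
mkdir -p pics
cat > h.py <<'E'
import numpy as np, cv2
from bench import robot, imaging
from scipy.spatial.transform import Rotation as R
def snap(n,f=None):
    im=imaging.snapshot(n)
    if f: cv2.imwrite('pics/'+f,im[...,::-1])
    return im
def ray(n,u,v):
    c=imaging.get_calibration(n);K=np.array(c["intrinsics"])
    d=cv2.undistortPoints(np.array([[[u,v]]],float),K,np.array([c["k1"],0,0,0,0.]))[0,0] if c["k1"]>-9 else 0
    Rm=np.array(c["rotation"]); 
    if Rm.shape!=(3,3): print('rot',Rm)
    return np.array(c["position"]),Rm@np.array([d[0],-d[1],-1])
def onz(n,u,v,z):
    p,d=ray(n,u,v);return p+d*(z-p[2])/d[2]
def proj(n,P):
    c=imaging.get_calibration(n);K=np.array(c["intrinsics"])
    q=np.array(c["rotation"]).T@(np.array(P)-c["position"])
    s=np.array([q[0],-q[1]])/-q[2]; s=s*(1+c["k1"]*(s@s)); return K[:2,:2]@s+K[:2,2]
E
python3 - <<'E'
from h import *
snap('top','t0.png');snap('side','s0.png')
for n in('top','side'):print(imaging.get_calibration(n))
print(robot.get_obs())
E
```

```text
{'intrinsics': array([[396.20270313,   0.        , 322.86179994],
       [  0.        , 396.20270313, 200.14302477],
       [  0.        ,   0.        ,   1.        ]]), 'k1': -0.08085830342938415, 'position': array([ 0.38385726, -0.00923865,  1.10102651]), 'rotation': array([ 0.19980071,  0.00570277, -1.55761345])}
{'intrinsics': array([[361.25633258,   0.        , 324.03724313],
       [  0.        , 361.25633258, 198.62897196],
       [  0.        ,   0.        ,   1.        ]]), 'k1': 0.01627171918604101, 'position': array([ 0.5274532 , -0.68323568,  0.91230769]), 'rotation': array([ 0.67892601,  0.01522897, -0.11115761])}
{'time': 0.1, 'joint_positions': array([ 1.08888517e+00,  8.78953257e-02,  1.37209823e+00,  2.07071644e-06,
        1.68359416e+00, -1.03096855e-01]), 'qvel': array([-0.00047687, -0.00059966, -0.00415775,  0.0009861 ,  0.00046818,
        0.00065273]), 'joint_torque': array([ 2.39763118e-03, -3.41252339e+01, -3.03301156e+01,  7.20449514e-02,
        3.04045086e-02, -1.03315347e-04]), 'tool_pos': array([0.20319621, 0.51061173, 0.22941587]), 'ee_rot': array([-3.13960839e+00, -2.07367869e-04,  2.76277837e+00]), 'wrist_force': array([ 0.03393846,  0.54201834, -0.29009368]), 'wrist_torque': array([-0.05379196,  0.01036872, -0.02362395]), 'finger_force': 0.0, 'width': 0.09398267088299192}
```

View pics/t0.png

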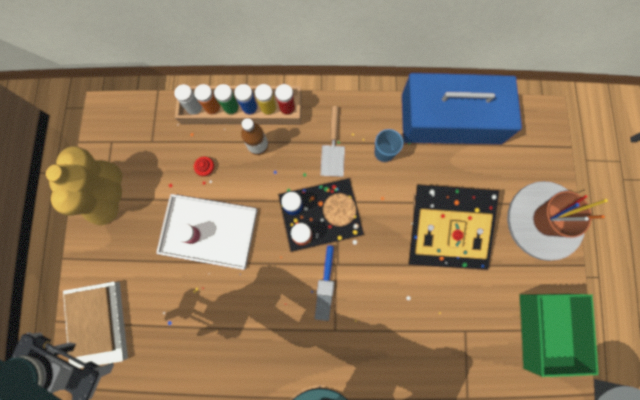

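View pics/s0.png

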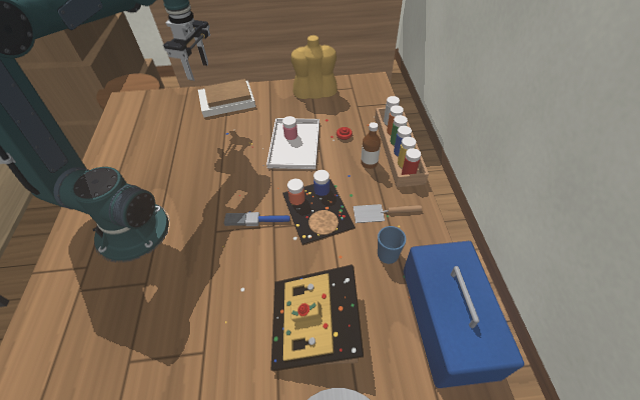

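The top view shows the tray around (207,231) with the jar near (193,235), the coaster at (340,210), the easel around (455,228) with the rose at (457,235), and the studs in the keyholes at about (428,236) and (477,240). The side view shows the jar cap at (290,123) and the plaque at (307,316).

```bash
python3 - <<'E'
s=open('h.py').read()
s=s.replace("""    if Rm.shape!=(3,3): print('rot',Rm)\n""","").replace('Rm=np.array(c["rotation"])','Rm=R.from_euler("xyz",c["rotation"]).as_matrix()').replace('np.array(c["rotation"]).T','R.from_euler("xyz",c["rotation"]).as_matrix().T')
s+='''
def tri(a,b):
    (p,d),(q,e)=ray('top',*a),ray('side',*b);A=np.c_[d,-e];t=np.linalg.lstsq(A,q-p,rcond=None)[0]
    x,y=p+t[0]*d,q+t[1]*e; return (x+y)/2,np.linalg.norm(x-y)
def blobs(m,lo=30):
    n,l,st,c=cv2.connectedComponentsWithStats(m.astype(np.uint8));return [(st[i][4],c[i].round(1),l==i) for i in range(1,n) if st[i][4]>=lo]
'''
open('h.py','w').write(s)
E
python3 - <<'E'
from h import *
T=cv2.imread('pics/t0.png');S=cv2.imread('pics/s0.png')
for n,im in(('top',T),('side',S)):
    hsv=cv2.cvtColor(im,cv2.COLOR_BGR2HSV);h,s,v=[hsv[...,i].astype(int) for i in range(3)]
    x0,x1,y0,y1=(150,265,185,275) if n=='top' else (260,330,110,175)
    roi=np.zeros(h.shape,bool);roi[y0:y1,x0:x1]=1
    m=roi&(s<60)&(v>150)
    m=cv2.morphologyEx(m.astype(np.uint8),cv2.MORPH_OPEN,np.ones((3,3)))
    b=max(blobs(m),key=lambda b:b[0]);c=cv2.findContours(b[2].astype(np.uint8),0,1)[0][0]
    hull=cv2.convexHull(c);ap=cv2.approxPolyDP(hull,8,True)[:,0];print(n,'tray',ap.tolist(),cv2.minAreaRect(c))
    for p in ap:print(onz(n,*p,.02).round(4))
    pk=roi&(s>70)&((h>165)|(h<4))
    for b in blobs(pk,15):
        ys,xs=np.where(b[2]);print('pink',b[0],b[1],xs.min(),xs.max(),ys.min(),ys.max())
    x0,x1,y0,y1=(405,500,180,272) if n=='top' else (268,365,262,372)
    roi=np.zeros(h.shape,bool);roi[y0:y1,x0:x1]=1
    for nm,m in(('gold',roi&(h>15)&(h<32)&(s>90)&(v>90)),('blk',roi&(v<70)),):
        for b in blobs(m,400):
            c=cv2.findContours(b[2].astype(np.uint8),0,1)[0][0];print(nm,b[0],b[1],cv2.boxPoints(cv2.minAreaRect(c)).round(1).tolist(),cv2.approxPolyDP(cv2.convexHull(c),6,True)[:,0].tolist())
    x0,x1,y0,y1=(318,358,190,230) if n=='top' else (303,345,205,240)
    roi=np.zeros(h.shape,bool);roi[y0:y1,x0:x1]=1
    for b in blobs(cv2.morphologyEx((roi&(h<22)&(s>40)&(v>120)).astype(np.uint8),cv2.MORPH_OPEN,np.ones((5,5))),100):
        ys,xs=np.where(b[2]);e=((xs.min()+xs.max())/2,(ys.min()+ys.max())/2);print('coaster',b[0],b[1],e,onz(n,*e,.01).round(4))
a=cv2.resize(T[180:275,150:275],None,fx=4.4,fy=4.4,interpolation=3);b=cv2.resize(T[180:275,400:505],None,fx=4.4,fy=4.4,interpolation=3)
c=cv2.resize(S[105:175,255:335],None,fx=2.3,fy=2.3);d=cv2.resize(S[255:375,260:372],None,fx=4,fy=4,interpolation=3)
cv2.imwrite('pics/c.png',np.hstack([cv2.resize(b,(400,362)),cv2.resize(d,(400,362))]))
E
```

```text
top tray [[171, 194], [255, 208], [243, 269], [157, 253]] ((206.02935791015625, 230.83119201660156), (91.06784057617188, 63.22489929199219), 9.865806579589844)
[0.6153 0.4303 0.02  ]
[0.5781 0.1883 0.02  ]
[0.4099 0.2135 0.02  ]
[0.4483 0.4557 0.02  ]
pink 82 [194.8 236. ] 188 199 228 242
gold 3045 [453.3 232.9] [[414.3999938964844, 254.39999389648438], [417.8999938964844, 203.0], [492.8999938964844, 208.10000610351562], [489.3999938964844, 259.5]] [[492, 214], [486, 258], [415, 253], [421, 208]]
blk 2518 [452.2 218.2] [[408.8999938964844, 263.70001220703125], [415.5, 183.6999969482422], [498.1000061035156, 190.60000610351562], [491.5, 270.5]] [[418, 185], [498, 192], [486, 268], [409, 262]]
coaster 856 [339.2 209.3] (np.float64(339.0), np.float64(209.5)) [ 0.5785 -0.0456  0.01  ]
side tray [[282, 118], [318, 124], [315, 164], [271, 164]] ((294.779296875, 141.14828491210938), (44.761512756347656, 49.49510955810547), 4.763641834259033)
[0.4766 0.4532 0.02  ]
[0.6115 0.3996 0.02  ]
[0.5799 0.1899 0.02  ]
[0.4293 0.209  0.02  ]
pink 140 [290.3 132.8] 284 296 126 139
gold 3245 [307.8 318.2] [[271.0, 281.20001220703125], [327.8999938964844, 272.6000061035156], [340.0, 351.8999938964844], [283.1000061035156, 360.6000061035156]] [[328, 273], [337, 332], [332, 352], [283, 360], [284, 283]]
blk 3630 [324.3 321.4] [[256.8999938964844, 280.1000061035156], [352.1000061035156, 264.70001220703125], [366.8999938964844, 355.6000061035156], [271.70001220703125, 371.0]] [[351, 265], [362, 356], [273, 370], [275, 282]]
coaster 566 [323.1 221.7] (np.float64(323.0), np.float64(221.5)) [ 0.5815 -0.0469  0.01  ]
```

View pics/c.png

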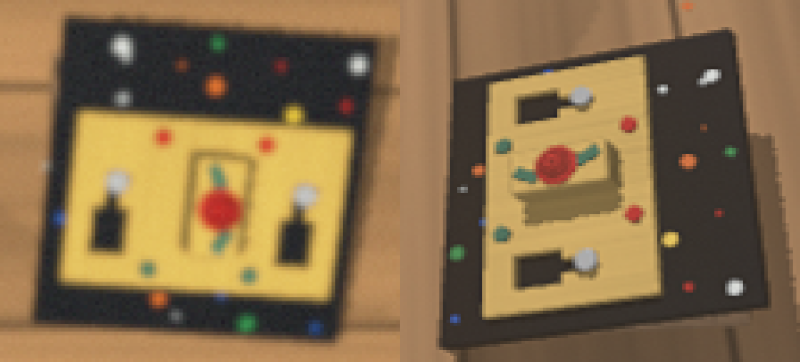

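The crop shows both keyholes with the heads over the narrow slots. The stud heads are at top px (430.7,227.5) and (480,231.4), and side px (310.7,287.5) and (312.1,341.8).

```bash
cat >> h.py <<'E'
TH=np.radians(20)
def cur():
    o=robot.get_obs();return np.array(o['tool_pos']),R.from_euler('xyz',o['ee_rot'])
def go(P,Rt):
    p,r=cur();print('shift',r.inv().apply(np.array(P)-p).round(4),'rot',(r.inv()*Rt).as_rotvec().round(4))
def down(yaw): return R.from_euler('xyz',[np.pi,0,yaw])
E
python3 - <<'E'
from h import *
L,e1=tri((430.7,227.5),(310.7,287.5));Q,e2=tri((480.05,231.4),(312.1,341.8))
print('studs',L.round(4),e1.round(4),Q.round(4),e2.round(4),np.linalg.norm(L-Q))
for n,a,b in(('top',(430.7,227.5),(480.05,231.4)),('side',(310.7,287.5),(312.1,341.8))):
    A,B=onz(n,*a,.0746),onz(n,*b,.0746);d=A-B;yw=np.arctan2(-d[0],d[1]);m=(A+B)/2
    print(n,m.round(4),np.linalg.norm(d).round(4),'yaw',yw.round(4))
    ex=np.array([np.cos(yw),np.sin(yw)]);print('face centre',(m[:2]+.0155*np.sin(TH)*ex).round(4))
for n,cs in(('top',[[171,194],[255,208],[243,269],[157,253]]),('side',[[318,124],[315,164],[271,164]])):
    P=[onz(n,*c,.02) for c in cs];print(n,'tray mid',((P[0]+P[2])/2).round(4), [np.linalg.norm(P[i]-P[i-1]).round(3) for i in range(len(P))], np.arctan2((P[0]-P[1])[0],(P[0]-P[1])[1]))
# jar
cam=np.array(imaging.get_calibration('side')['position'])
q=onz('side',290.3,132.8,.032);d=(q-cam)[:2];d/=np.linalg.norm(d);j=q[:2]+.021*d;print('jar',j)
print('cap px top',proj('top',[*j,.077]),'base',proj('top',[*j,.005]),'side cap',proj('side',[*j,.077]),'side pinkmid', proj('side',[*j,.032]))
# cap search in the top picture: pink under + cap extent
T=cv2.imread('pics/t0.png')[222:248,176:206];hs=cv2.cvtColor(T,cv2.COLOR_BGR2HSV)
print(hs[::2,:,2]);
# mat jars in top
E
```

```text
studs [ 0.524  -0.2855  0.0686] 0.0027 [ 0.5152 -0.4174  0.0686] 0.0036 0.13218309531622308
top [ 0.5173 -0.3497  0.0746] 0.1315 yaw -0.0701
face centre [ 0.5226 -0.35  ]
side [ 0.5212 -0.3534  0.0746] 0.1311 yaw -0.0636
face centre [ 0.5265 -0.3538]
top tray mid [0.5126 0.3219 0.02  ] [np.float64(0.169), np.float64(0.245), np.float64(0.17), np.float64(0.245)] 0.1523248329816822
side tray mid [0.5204 0.3043 0.02  ] [np.float64(0.264), np.float64(0.212), np.float64(0.152)] 0.14944610694584648
jar [0.50384932 0.36956678]
cap px top [181.66612097 231.00889156] base [190.69853773 234.15782128] side cap [288.76241574 119.38894222] side pinkmid [289.87388028 129.0822835 ]
[[240 240 240 240 240 240 240 240 240 240 239 238 236 238 239 240 240 239
  240 239 238 237 236 233 228 222 220 216 204 195]
 [240 241 240 239 240 240 239 239 239 238 236 230 220 214 219 228 232 231
  227 221 216 203 194 190 182 177 176 177 174 174]
 [240 240 240 240 239 240 240 240 240 240 239 238 235 223 198 166 155 155
  152 155 161 168 167 173 172 175 174 173 174 174]
 [240 240 240 240 240 240 240 240 240 240 239 240 
[... 500 characters left out ...]
240 233 218 172 137 124
  121 107 101 102 100 113 138 158 169 175 175 173]
 [241 241 241 241 241 241 241 241 240 241 240 237 227 203 160 133 131 123
  113 104 104 102 107 125 150 167 176 178 180 190]
 [240 240 240 240 239 236 234 234 232 225 211 192 170 156 149 135 121 113
  107 106 109 119 135 157 178 196 215 224 228 233]
 [240 240 240 240 236 232 225 220 214 199 182 164 154 146 134 125 121 120
  130 149 173 201 217 225 229 234 238 240 240 241]
 [240 240 241 241 240 241 240 239 237 235 232 228 222 215 208 212 209 216
  223 230 236 239 240 240 240 240 241 240 241 241]
 [241 240 240 241 240 241 241 240 240 241 240 241 240 240 240 239 239 240
  241 240 240 240 240 240 241 241 240 241 241 240]]
```

Run:
```python
from h import *
j=onz('top',182,232,.077);print(j)
go([j[0]-.001,j[1],.16],down(np.pi/2))
```

```text
[0.50124798 0.36845903 0.077     ]
shift [-0.3286 -0.0221  0.0694] rot [-1.900e-03  1.000e-03  1.192e+00]
```

Emit:
{"fn": "drive_tool", "kwargs": {
  "series": [
    [0.094,[-0.06,-0.004,0.01],[0,0,0.18]],
    [0.094,[-0.12,-0.008,0.02],[0,0,0.36]],
    [0.094,[-0.18,-0.012,0.03],[0,0,0.54]],
    [0.094,[-0.24,-0.016,0.04],[0,0,0.72]],
    [0.094,[-0.29,-0.02,0.055],[0,0,0.9]]
  ]
}}

```text
time: 0.72
tool_pos: [0.4674, 0.3839, 0.1749]
ee_rot: [3.141, -0.0, 1.856]
wrist_force: [-0.7, 1.0, -0.1]
width: 0.0941
finger_force: 0.0
```

Run:
```python
from h import *
go([.501,.3685,.11],down(np.pi/2));print(robot.get_obs()['joint_positions'])
```

```text
shift [-0.0242  0.0279  0.0649] rot [ 2.000e-04 -1.000e-04  2.851e-01]
[5.93911994e-01 2.25083977e-01 1.32377265e+00 1.45196885e-05
 1.59254379e+00 3.08855372e-01]
```

Emit:
{"fn": "drive_tool", "kwargs": {
  "series": [
    [0.094,[-0.015,0.02,0.015],[0,0,0.15]],
    [0.094,[-0.02,0.026,0.03],[0,0,0.28]],
    [0.094,[-0.02,0.026,0.04],[0,0,0.28]],
    [0.094,[-0.02,0.026,0.04],[0,0,0.28]]
  ]
}}

```text
time: 1.23
tool_pos: [0.495, 0.3734, 0.1341]
ee_rot: [-3.139, 0.001, 1.585]
wrist_force: [0.7, 0.8, -0.5]
width: 0.0939
finger_force: 0.0
```

Run:
```python
from h import *
go([.501,.3685,.057],down(np.pi/2))
S=snap('side');T=snap('top')
cv2.imwrite('pics/v1.png',np.hstack([cv2.resize(S[80:180,240:340],(400,400)),cv2.resize(T[180:280,140:240],(400,400))])[...,::-1])
```

```text
shift [-0.0049  0.0061  0.0771] rot [-0.0026  0.0013  0.0143]
```

View pics/v1.png

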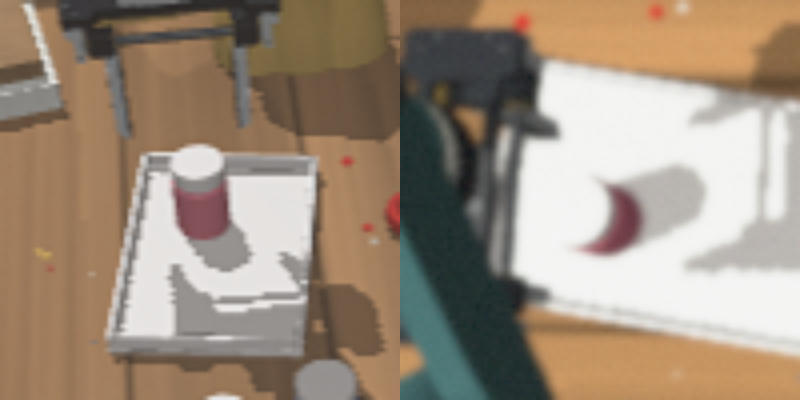

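The side view shows the jar cap at about (289.5,118.5) and the fingertips at (271,114) and (301,111). In the top view the fingertips are at (175,211) and (175,254), and the cap's right edge is at about 192. I'll check these against the projections.

Run:
```python
from h import *
p,r=cur();t=p+r.apply([0,0,.025])
for n in('top','side'):
  print(n,'tip',proj(n,t),[proj(n,t+r.apply([0,s*.053,0])).round(1) for s in(1,-1)],'cap@est',proj(n,[.501,.3685,.077]))
print(tri((175,211),(301,111)),tri((175,254),(271,114)),p,t)
print('cap from side',onz('side',289.5,118.5,.077),'top right edge',proj('top',[.501,.3685-.0245,.077]))
```

```text
top tip [174.99528839 232.5343467 ] [array([176.4, 212. ]), array([173.6, 253.5])] cap@est [181.97743585 232.09357276]
side tip [285.51485961 111.11216449] [array([300.4, 109.8]), array([270.5, 112.5])] cap@est [287.98882942 119.64200025]
(array([0.5518318 , 0.38287349, 0.09972983]), np.float64(0.0025550480230315423)) (array([0.44262402, 0.37218149, 0.10481745]), np.float64(0.0017914919399623557)) [0.49566012 0.37404899 0.13597894] [0.49567021 0.37406023 0.11097894]
cap from side [0.50675879 0.37425045 0.077     ] top right edge [191.09474871 232.25282314]
```

Emit:
{"fn": "drive_tool", "kwargs": {
  "series": [
    [0.094,[-0.006,0.007,0.03],[0,0,0]],
    [0.094,[-0.006,0.007,0.06],[0,0,0]],
    [0.094,[-0.006,0.007,0.077],[0,0,0]],
    [0.094,[-0.006,0.007,0.077],[0,0,0]]
  ]
}}

```text
time: 1.82
tool_pos: [0.5023, 0.3676, 0.0575]
ee_rot: [-3.14, 0.001, 1.584]
wrist_force: [0.4, -0.3, 0.5]
width: 0.0937
finger_force: 0.0
```

Emit:
{"fn": "drive_tool", "kwargs": {
  "series": [
    [0.04,[0,0,0],[0,0,0]],
    [0.04,[0,0,0],[0,0,0]],
    [0.04,[0,0,0],[0,0,0]],
    [0.04,[0,0,0],[0,0,0]],
    [0.04,[0,0,0],[0,0,0]]
  ]
}}

```text
time: 2.45
tool_pos: [0.503, 0.3677, 0.0587]
ee_rot: [-3.141, -0.0, 1.583]
wrist_force: [0.1, -0.0, 2.5]
width: 0.0515
finger_force: 30.0
```

Emit:
{"fn": "drive_tool", "kwargs": {
  "series": [
    [0.04,[0,0,-0.04],[0,0,0]],
    [0.04,[0,0,-0.08],[0,0,0]],
    [0.04,[-0.04,0.008,-0.12],[0,0,0]],
    [0.04,[-0.09,0.018,-0.12],[0,0,0]],
    [0.04,[-0.14,0.028,-0.12],[0,0,0]]
  ]
}}

```text
time: 3.08
tool_pos: [0.533, 0.2267, 0.1785]
ee_rot: [3.141, 0.0, 1.584]
wrist_force: [0.1, 0.1, -2.0]
width: 0.0513
finger_force: 30.0
```

Emit:
{"fn": "drive_tool", "kwargs": {
  "series": [
    [0.04,[-0.05,0.008,0],[0,0,0]],
    [0.04,[-0.1,0.016,0],[0,0,0]],
    [0.04,[-0.15,0.024,0],[0,0,0]],
    [0.04,[-0.2,0.032,0],[0,0,0]],
    [0.04,[-0.24,0.038,0],[0,0,0]]
  ]
}}

```text
time: 3.7
tool_pos: [0.5734, -0.0136, 0.1774]
ee_rot: [-3.14, -0.0, 1.582]
wrist_force: [-0.6, 0.3, -2.2]
width: 0.0511
finger_force: 30.0
```

Emit:
{"fn": "drive_tool", "kwargs": {
  "series": [
    [0.04,[-0.025,0.004,0],[0,0,0]],
    [0.04,[-0.035,0.006,0],[0,0,0]],
    [0.04,[-0.035,0.006,0],[0,0,0]]
  ]
}}

```text
time: 4.08
tool_pos: [0.5799, -0.0465, 0.1778]
ee_rot: [-3.14, -0.001, 1.582]
wrist_force: [-1.0, 0.2, -2.6]
width: 0.0511
finger_force: 30.0
```

Run:
```python
from h import *
S=snap('side');T=snap('top')
cv2.imwrite('pics/v2.png',np.hstack([cv2.resize(S[140:250,260:370],(400,400)),cv2.resize(T[150:270,270:390],(400,400))])[...,::-1])
go([.58,-.0463,.067],down(1.575));o=robot.get_obs();print(o['tool_pos'],o['width'],o['wrist_force'])
```

```text
shift [-1.000e-03  1.000e-04  1.112e-01] rot [-0.0006 -0.0009  0.0088]
[ 0.57994467 -0.04542253  0.17816432] 0.05115903328101036 [-0.41916746  0.44594308 -2.43426789]
```

View pics/v2.png

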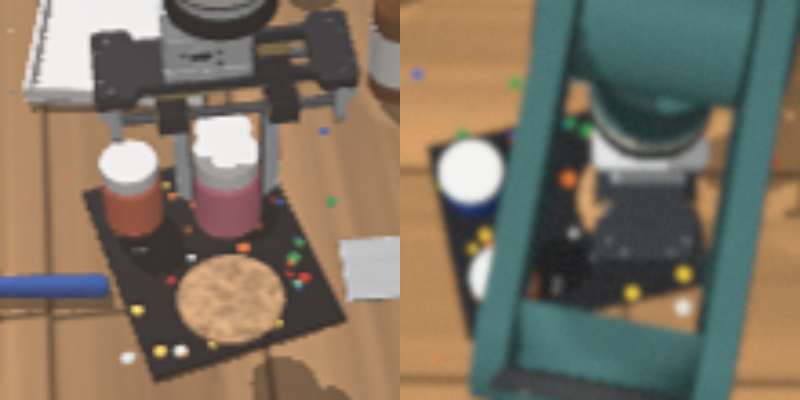

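The side view shows the jar held upright between the fingers, above and behind the coaster, whose centre is at about (323,222). Next I lower it.

Emit:
{"fn": "drive_tool", "kwargs": {
  "series": [
    [0.04,[0,0,0.04],[0,0,0]],
    [0.04,[0,0,0.08],[0,0,0]],
    [0.04,[0,0,0.1],[0,0,0]],
    [0.04,[0,0,0.111],[0,0,0]],
    [0.04,[0,0,0.113],[0,0,0]]
  ]
}}

```text
time: 4.8
tool_pos: [0.58, -0.0457, 0.0652]
ee_rot: [-3.141, -0.0, 1.584]
wrist_force: [-0.2, -0.4, -2.3]
width: 0.0511
finger_force: 30.0
```

Emit:
{"fn": "drive_tool", "kwargs": {
  "series": [
    [0.04,[0,0,0.001],[0,0,0]],
    [0.04,[0,0,0.001],[0,0,0]]
  ]
}}

```text
time: 5.05
tool_pos: [0.5809, -0.0465, 0.0657]
ee_rot: [3.139, 0.0, 1.583]
wrist_force: [-0.4, 0.5, -2.7]
width: 0.0508
finger_force: 30.0
```

Emit:
{"fn": "drive_tool", "kwargs": {
  "series": [
    [0.04,[0,0,0.001],[0,0,0]],
    [0.04,[0,0,0.0015],[0,0,0]]
  ]
}}

```text
time: 5.3
tool_pos: [0.5805, -0.0466, 0.0638]
ee_rot: [3.14, 0.0, 1.583]
wrist_force: [-1.4, 0.4, 0.5]
width: 0.051
finger_force: 30.0
```

Emit:
{"fn": "drive_tool", "kwargs": {
  "series": [
    [0.04,[0,0,0.001],[0,0,0]],
    [0.04,[0,0,0.0015],[0,0,0]]
  ]
}}

```text
time: 5.55
tool_pos: [0.5805, -0.0466, 0.0637]
ee_rot: [3.14, 0.0, 1.583]
wrist_force: [-4.0, 0.3, 8.4]
width: 0.051
finger_force: 30.0
```

Emit:
{"fn": "drive_tool", "kwargs": {
  "series": [
    [0.04,[0,0,-0.0015],[0,0,0]],
    [0.06,[0,0,-0.0015],[0,0,0]],
    [0.094,[0,0,-0.0015],[0,0,0]],
    [0.094,[0,0,-0.0015],[0,0,0]],
    [0.094,[0,0,-0.0015],[0,0,0]]
  ]
}}

```text
time: 6.18
tool_pos: [0.5802, -0.0465, 0.0629]
ee_rot: [-3.142, -0.0, 1.583]
wrist_force: [-0.2, -0.0, -0.1]
width: 0.0863
finger_force: 0.0
```

Emit:
{"fn": "drive_tool", "kwargs": {
  "series": [
    [0.094,[0,0,0],[0,0,0]],
    [0.094,[0,0,-0.03],[0,0,0]],
    [0.094,[0,0,-0.08],[0,0,0]],
    [0.094,[0,0,-0.13],[0,0,0]],
    [0.094,[0,0,-0.15],[0,0,0]]
  ]
}}

```text
time: 6.8
tool_pos: [0.5816, -0.0467, 0.2175]
ee_rot: [3.135, 0.001, 1.583]
wrist_force: [0.5, 0.5, -0.4]
width: 0.0941
finger_force: 0.0
```

```bash
cat >> h.py <<'E'
YE=-.067; RE=R.from_euler('xyz',[0,-TH,YE]); FC=np.array([.5243,-.3517,.06])
RT=RE*R.from_euler('x',np.pi)
def E(x,y,z): return FC+RE.apply([x,y,z])
E
python3 - <<'E'
from h import *
go(E(-.08,0,.11),RT); print(E(-.08,0,.11),RT.as_euler('xyz'))
E
```

```text
shift [-0.2953 -0.174   0.0806] rot [-0.2815  0.2611  1.6323]
[ 0.41175545 -0.34414821  0.13600458] [ 3.14159265 -0.34906585 -0.067     ]
```

Emit:
{"fn": "drive_tool", "kwargs": {
  "series": [
    [0.01,[-0.03,-0.018,0],[-0.028,0.026,0.163]],
    [0.01,[-0.06,-0.035,0],[-0.056,0.052,0.326]],
    [0.01,[-0.09,-0.053,0],[-0.084,0.078,0.49]],
    [0.01,[-0.12,-0.07,0],[-0.112,0.104,0.653]],
    [0.01,[-0.15,-0.087,0],[-0.14,0.13,0.816]]
  ]
}}

```text
time: 7.42
tool_pos: [0.4943, -0.1985, 0.2131]
ee_rot: [3.066, -0.171, 0.765]
wrist_force: [-0.5, 0.3, 0.4]
width: 0.0474
finger_force: 0.0
```

Run:
```python
from h import *
go(E(-.085,0,.13),RT)
```

```text
shift [-0.176   0.0369  0.0333] rot [-0.143   0.1366  0.8103]
```

Emit:
{"fn": "drive_tool", "kwargs": {
  "series": [
    [0.01,[-0.035,0.007,0],[-0.028,0.026,0.162]],
    [0.01,[-0.07,0.015,0],[-0.056,0.053,0.324]],
    [0.01,[-0.105,0.022,0.01],[-0.085,0.08,0.486]],
    [0.01,[-0.14,0.03,0.02],[-0.115,0.108,0.648]],
    [0.01,[-0.176,0.037,0.033],[-0.143,0.137,0.81]]
  ]
}}

```text
time: 8.05
tool_pos: [0.401, -0.3442, 0.1535]
ee_rot: [3.141, -0.35, -0.067]
wrist_force: [0.6, -0.6, 0.1]
width: 0.0098
finger_force: 0.0
```

Run:
```python
from h import *
S=snap('side');T=snap('top')
cv2.imwrite('pics/v3.png',np.hstack([cv2.resize(S[180:380,220:420],(400,400)),cv2.resize(T[150:290,380:520],(400,400))])[...,::-1])
cv2.imwrite('pics/S3.png',S[...,::-1]);cv2.imwrite('pics/T3.png',T[...,::-1])
p,r=cur();t=p+r.apply([0,0,.025]);print('E frame tip',RE.inv().apply(t-FC),(RT.inv()*r).as_rotvec(),robot.get_obs()['width'])
for n in('top','side'):print(n,proj(n,t))
print('blockcentre px',[(n,proj(n,E(-.009,0,.036))) for n in('top','side')])
```

```text
E frame tip [-0.08730563 -0.00038766  0.10315354] [ 0.00274076 -0.00456917  0.0002873 ] 0.009970594117164049
top [462.21586353 271.43403401]
side [259.66995283 306.28292133]
blockcentre px [('top', array([457.97947743, 233.96427499])), ('side', array([303.44990862, 310.2350599 ]))]
```

View pics/v3.png

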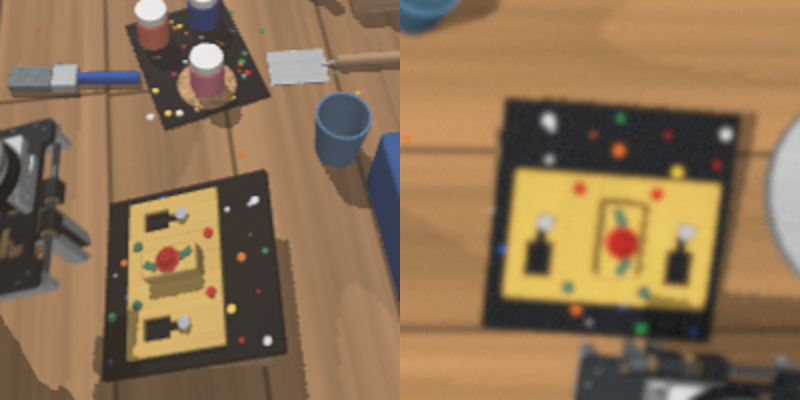

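The side view shows the jar upright on the coaster, with its cap at about (323,210). The rose is at side (304,309.5) and top (457.7,235), which agrees with the easel model to about 1 px. The plaque still hangs.

Emit:
{"fn": "drive_tool", "kwargs": {
  "series": [
    [0.01,[0,0,0.03],[0,0,0]],
    [0.01,[0,0,0.06],[0,0,0]],
    [0.01,[0,0,0.08],[0,0,0]],
    [0.01,[0,0,0.085],[0,0,0]],
    [0.01,[0.02,0,0.085],[0,0,0]]
  ]
}}

```text
time: 8.78
tool_pos: [0.4492, -0.3453, 0.0802]
ee_rot: [-3.141, -0.347, -0.061]
wrist_force: [0.0, -0.3, 0.7]
width: 0.0098
finger_force: 0.0
```

Emit:
{"fn": "drive_tool", "kwargs": {
  "series": [
    [0.01,[0.005,0,0],[0,0,0]],
    [0.01,[0.01,0,0],[0,0,0]],
    [0.01,[0.015,0,0],[0,0,0]],
    [0.01,[0.02,0,0],[0,0,0]],
    [0.01,[0.025,0,0],[0,0,0]]
  ]
}}

```text
time: 9.4
tool_pos: [0.4712, -0.3473, 0.0885]
ee_rot: [3.141, -0.345, -0.061]
wrist_force: [-5.7, -0.3, 1.7]
width: 0.0101
finger_force: 2.3
```

Emit:
{"fn": "drive_tool", "kwargs": {
  "series": [
    [0.01,[0.004,0,0],[0,0,0]],
    [0.01,[0.008,0,0],[0,0,0]],
    [0.01,[0.012,0,0],[0,0,0]],
    [0.01,[0.014,0,0],[0,0,0]],
    [0.01,[0.014,0,0],[0,0,0]]
  ]
}}

```text
time: 10.02
tool_pos: [0.4852, -0.3482, 0.0936]
ee_rot: [3.141, -0.347, -0.061]
wrist_force: [-4.5, -0.2, 1.8]
width: 0.0097
finger_force: 2.1
```

Run:
```python
from h import *
S=snap('side');T=snap('top')
cv2.imwrite('pics/v4.png',np.hstack([cv2.resize(S[250:380,250:380],(400,400)),cv2.resize(T[170:280,400:510],(400,400))])[...,::-1])
p,r=cur();t=p+r.apply([0,0,.025]);print('E frame tip',RE.inv().apply(t-FC),(RT.inv()*r).as_rotvec())
```

```text
E frame tip [-0.02543246  0.00092012  0.01989486] [ 0.00163755 -0.00210233 -0.00556074]
```

View pics/v4.png

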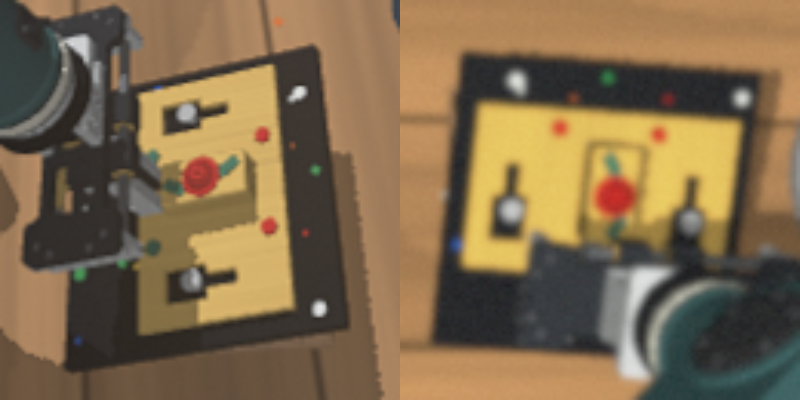

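The heads at side (311,286) and (313,341) are now inside the wide ends. To get the plaque's x I'll measure how far the rose centroid moved between the two pictures.

```bash
cat >> h.py <<'E'
def red(n,im): # rgb -> rose centroid
    hs=cv2.cvtColor(np.ascontiguousarray(im),cv2.COLOR_RGB2HSV);m=((hs[...,0]<6)|(hs[...,0]>174))&(hs[...,1]>150)&(hs[...,2]>90)
    a=np.zeros(m.shape,bool)
    if n=='top': a[205:255,435:480]=1
    else: a[285:335,290:330]=1
    return max(blobs(m&a,10),key=lambda b:b[0])[:2]
def rosex(n,c,z=.043):
    p,d=ray(n,*c);q=RE.inv().apply(p-FC);e=RE.inv().apply(d);return (q+e*(z-q[2])/e[2])[:2]
E
python3 - <<'E'
from h import *
for n,f in(('top','pics/T3.png'),('side','pics/S3.png')):
    a=red(n,cv2.imread(f)[...,::-1]);b=red(n,snap(n));print(n,a,b,rosex(n,a[1]),rosex(n,b[1]))
E
```

```text
top (np.int32(71), array([457.4, 234.7])) (np.int32(70), array([458.8, 223.6])) [-0.00954671  0.00357549] [0.01954741 0.00368254]
side (np.int32(103), array([303.2, 309.4])) (np.int32(108), array([314.9, 307.1])) [-0.00661088 -0.00095649] [ 0.0226769  -0.00093624]
```

Emit:
{"fn": "drive_tool", "kwargs": {
  "series": [
    [0.01,[0.003,0,0],[0,0,0]],
    [0.01,[0.006,0,0],[0,0,0]],
    [0.01,[0.0065,0,0],[0,0,0]],
    [0.01,[0.0065,0,0],[0,0,0]]
  ]
}}

```text
time: 10.72
tool_pos: [0.492, -0.3486, 0.0958]
ee_rot: [3.141, -0.348, -0.061]
wrist_force: [-3.3, 0.2, 1.4]
width: 0.0099
finger_force: 1.7
```

Emit:
{"fn": "drive_tool", "kwargs": {
  "series": [
    [0.01,[-0.01,0,0],[0,0,0]],
    [0.01,[-0.04,0,0],[0,0,0]],
    [0.01,[-0.05,0,-0.05],[0,0,0]],
    [0.07,[-0.05,0,-0.1],[0,0,0]],
    [0.07,[-0.05,0,-0.1],[0,0,0]]
  ]
}}

```text
time: 11.35
tool_pos: [0.4123, -0.3461, 0.1788]
ee_rot: [3.132, -0.357, -0.06]
wrist_force: [-0.0, -0.4, -0.1]
width: 0.0264
finger_force: 0.0
```

Run:
```python
from h import *
S=snap('side');T=snap('top')
cv2.imwrite('pics/v5.png',np.hstack([cv2.resize(S[250:380,250:380],(400,400),interpolation=2),cv2.resize(T[170:280,400:510],(400,400),interpolation=2)])[...,::-1])
for n,im in(('top',T),('side',S)):print(n,rosex(n,red(n,im)[1]))
p,r=cur();t=p+r.apply([0,0,.025]);print('E frame tip',RE.inv().apply(t-FC),(RT.inv()*r).as_rotvec())
```

```text
top [0.02733015 0.00416019]
side [ 0.02962369 -0.00057728]
E frame tip [-0.06764617  0.00023639  0.12040798] [ 5.70256052e-05  1.15274947e-03 -5.59977767e-03]
```

View pics/v5.png

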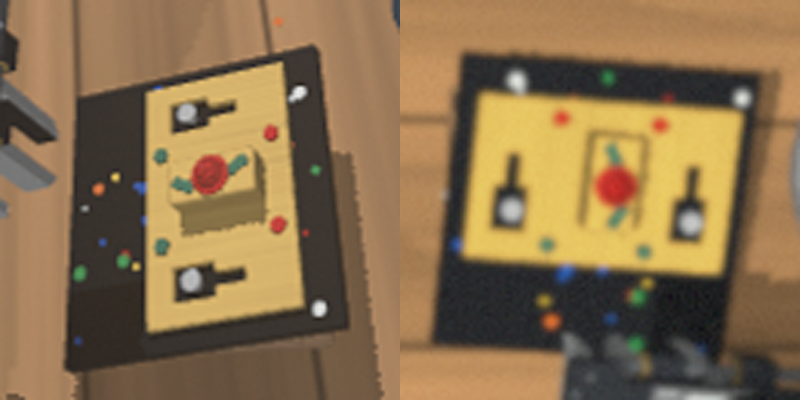

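The plaque rests untouched with the heads mid-way in the wide ends, at top px (430.5,227.5) and (480,231). The keyhole ratio puts plaque x at about +22 mm, and the rose puts it at about +23. Next I go over the block.

Emit:
{"fn": "drive_tool", "kwargs": {
  "series": [
    [0.06,[0.03,0,0],[0,0,0]],
    [0.06,[0.06,0,0],[0,0,0.002]],
    [0.06,[0.094,0,0.02],[0,0,0.005]],
    [0.06,[0.094,0,0.05],[0,0,0.005]],
    [0.06,[0.094,0,0.05],[0,0,0.005]]
  ]
}}

```text
time: 12.08
tool_pos: [0.5153, -0.3476, 0.152]
ee_rot: [-3.133, -0.341, -0.067]
wrist_force: [0.1, 0.4, -0.5]
width: 0.0598
finger_force: 0.0
```

Run:
```python
from h import *
S=snap('side');T=snap('top')
cv2.imwrite('pics/v6.png',np.hstack([cv2.resize(S[230:380,240:390],(400,400),interpolation=2),cv2.resize(T[160:280,400:520],(400,400),interpolation=2)])[...,::-1])
for _ in range(3):
  p,r=cur();t=p+r.apply([0,0,.025]);print('E frame tip',RE.inv().apply(t-FC),(RT.inv()*r).as_rotvec());snap('top')
```

```text
E frame tip [0.02483455 0.00184299 0.06848261] [ 0.00367586 -0.00283368 -0.00011047]
E frame tip [0.02563275 0.0011848  0.06976386] [ 0.00186481 -0.00095461 -0.00026932]
E frame tip [0.02610347 0.00081591 0.070505  ] [ 0.00082494  0.00015735 -0.00037906]
```

View pics/v6.png

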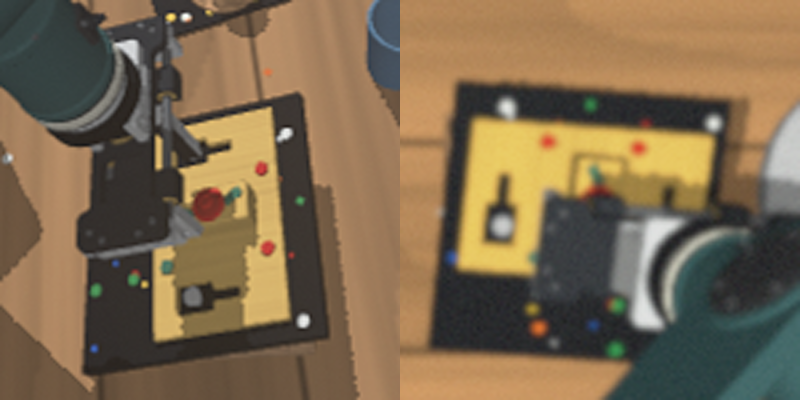

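The side view shows the open fingertips at about (316,289) and (313,315), either side of the block, with the rose at (318,306) between them.

Emit:
{"fn": "drive_tool", "kwargs": {
  "series": [
    [0.06,[0,0,0.015],[0,0,0]],
    [0.06,[0,0,0.03],[0,0,0]],
    [0.06,[0,0,0.043],[0,0,0]],
    [0.06,[0,0,0.05],[0,0,0]],
    [0.06,[0,0,0.0535],[0,0,0]]
  ]
}}

```text
time: 12.95
tool_pos: [0.5345, -0.351, 0.1068]
ee_rot: [-3.14, -0.348, -0.066]
wrist_force: [-0.3, 0.5, -0.8]
width: 0.0599
finger_force: 0.0
```

Run:
```python
from h import *
for _ in range(2):
  p,r=cur();t=p+r.apply([0,0,.025]);print('E frame tip',RE.inv().apply(t-FC),(RT.inv()*r).as_rotvec(),robot.get_obs()['wrist_force']);snap('top')
S=snap('side')
for n,im in(('side',S),):print(n,rosex(n,red(n,im)[1]),red(n,im))
```

```text
E frame tip [0.02552338 0.00140954 0.01546571] [ 0.00215777 -0.00156547 -0.00049053] [-0.27443593  0.47447808 -0.84231923]
E frame tip [0.02547439 0.00144168 0.01539613] [ 0.00224316 -0.00163421 -0.00045207] [-0.39765097  0.45388049 -0.54059955]
side [0.03634893 0.00100629] (np.int32(41), array([320.4, 305.2]))
```

Emit:
{"fn": "drive_tool", "kwargs": {
  "series": [
    [0.044,[0,0,0],[0,0,0]],
    [0.036,[0,0,0],[0,0,0]],
    [0.034,[0,0,0],[0,0,0]],
    [0.03,[0,0,0],[0,0,0]],
    [0.025,[0,0,0],[0,0,0]]
  ]
}}

```text
time: 13.72
tool_pos: [0.5345, -0.3508, 0.1079]
ee_rot: [-3.14, -0.348, -0.066]
wrist_force: [-1.5, 3.1, 2.6]
width: 0.0335
finger_force: 30.0
```

Emit:
{"fn": "drive_tool", "kwargs": {
  "series": [
    [0.025,[0,0,0],[0,0,0]],
    [0.025,[0,0,-0.001],[0,0,0]],
    [0.025,[0,0,-0.003],[0,0,0]]
  ]
}}

```text
time: 14.1
tool_pos: [0.5327, -0.3512, 0.109]
ee_rot: [-3.14, -0.346, -0.067]
wrist_force: [-0.4, 0.8, -3.6]
width: 0.0335
finger_force: 30.0
```

Emit:
{"fn": "drive_tool", "kwargs": {
  "series": [
    [0.025,[0,0,-0.004],[0,0,0]],
    [0.025,[0,0,-0.009],[0,0,0]],
    [0.025,[0,0,-0.014],[0,0,0]],
    [0.025,[0,0,-0.02],[0,0,0]],
    [0.025,[0,0,-0.03],[0,0,0]]
  ]
}}

```text
time: 14.72
tool_pos: [0.5229, -0.3504, 0.1389]
ee_rot: [-3.14, -0.348, -0.066]
wrist_force: [-0.7, 0.2, -3.1]
width: 0.0337
finger_force: 30.0
```

Emit:
{"fn": "drive_tool", "kwargs": {
  "series": [
    [0.025,[0,0,-0.02],[0,0,0]],
    [0.025,[0,0,-0.045],[0,0,0]],
    [0.025,[0,0,-0.07],[0,0,0]],
    [0.025,[0,0,-0.095],[0,0,0]],
    [0.025,[0,0,-0.1],[0,0,0]]
  ]
}}

```text
time: 15.35
tool_pos: [0.4895, -0.3494, 0.2369]
ee_rot: [3.138, -0.353, -0.065]
wrist_force: [0.3, 0.0, -3.2]
width: 0.0335
finger_force: 30.0
```

Run:
```python
from h import *
S=snap('side');T=snap('top');o=robot.get_obs();print(o['joint_positions'],o['tool_pos'])
cv2.imwrite('pics/v7.png',np.hstack([cv2.resize(S[150:350,220:420],(400,400),interpolation=2),cv2.resize(T[150:290,380:520],(400,400),interpolation=2)])[...,::-1])
go([.50,-.1,.26],down(-.152));go([.5126,.3219,.2],down(-.152))
```

```text
[-8.45915959e-01 -4.90739757e-04  1.49354348e+00  2.46749093e-01
  1.39945801e+00  7.79428186e-01] [ 0.48919121 -0.34873228  0.23412479]
shift [ 0.0036 -0.2489 -0.0264] rot [-0.0145 -0.3498  0.0849]
shift [-0.0314 -0.6707  0.0245] rot [-0.0145 -0.3498  0.0849]
```

View pics/v7.png

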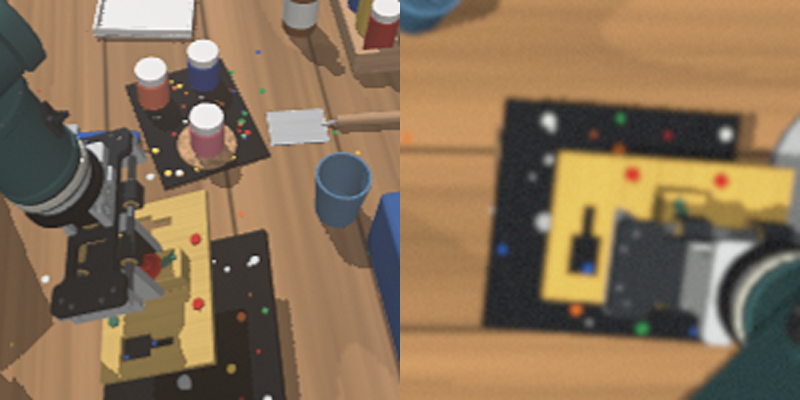

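The plaque hangs level with its face in the gripper, clear of the studs; the bare left stud is at about (429,227) in the top view. The pink jar still stands on the coaster.

Emit:
{"fn": "drive_tool", "kwargs": {
  "series": [
    [0.025,[0,-0.03,-0.01],[-0.002,-0.05,0.012]],
    [0.025,[0,-0.08,-0.02],[-0.005,-0.12,0.03]],
    [0.025,[0,-0.13,-0.026],[-0.008,-0.2,0.05]],
    [0.025,[0.002,-0.19,-0.026],[-0.012,-0.28,0.07]],
    [0.025,[0.004,-0.249,-0.026],[-0.0145,-0.35,0.085]]
  ]
}}

```text
time: 16.08
tool_pos: [0.5006, -0.0975, 0.2578]
ee_rot: [-3.14, 0.005, -0.152]
wrist_force: [0.6, -0.2, -2.8]
width: 0.034
finger_force: 30.0
```

Run:
```python
from h import *
go([.5155,.3219,.2],down(-.152));print(cur()[0],robot.get_obs()['joint_positions'])
```

```text
shift [-0.0486 -0.4167  0.0589] rot [-0.0019  0.0047 -0.0002]
[ 0.50062916 -0.09745631  0.25783583] [-3.04229141e-01 -2.39976762e-03  1.40994882e+00  1.20371494e-03
  1.73898913e+00  1.41898224e+00]
```

Emit:
{"fn": "drive_tool", "kwargs": {
  "series": [
    [0.025,[-0.005,-0.04,0],[0,0,0]],
    [0.025,[-0.012,-0.1,0],[0,0,0]],
    [0.025,[-0.018,-0.16,0],[0,0,0]],
    [0.025,[-0.025,-0.22,0],[0,0,0]],
    [0.025,[-0.032,-0.27,0],[0,0,0]]
  ]
}}

```text
time: 16.7
tool_pos: [0.5093, 0.1748, 0.2578]
ee_rot: [-3.14, 0.004, -0.15]
wrist_force: [0.6, -0.9, -3.5]
width: 0.0336
finger_force: 30.0
```

Emit:
{"fn": "drive_tool", "kwargs": {
  "series": [
    [0.025,[-0.005,-0.05,0],[0,0,0]],
    [0.025,[-0.01,-0.1,0.02],[0,0,0]],
    [0.025,[-0.014,-0.13,0.04],[0,0,0]],
    [0.025,[-0.017,-0.147,0.06],[0,0,0]],
    [0.025,[-0.017,-0.147,0.06],[0,0,0]]
  ]
}}

```text
time: 17.32
tool_pos: [0.5135, 0.32, 0.1957]
ee_rot: [3.139, 0.008, -0.15]
wrist_force: [0.4, -0.6, -3.0]
width: 0.0339
finger_force: 30.0
```

Run:
```python
from h import *
S=snap('side');T=snap('top')
cv2.imwrite('pics/v8.png',np.hstack([cv2.resize(S[70:190,230:350],(400,400),interpolation=2),cv2.resize(T[160:290,130:260],(400,400),interpolation=2)])[...,::-1])
go([.5155,.3219,.06],down(-.152));print(cur()[0],robot.get_obs()['joint_positions'])
# predicted plaque corner px
p,r=cur()
for c in [(.06,.095),(.06,-.095),(-.06,-.095),(-.06,.095)]:
  P=p+r.apply([c[0]-.003,-c[1],.033]);print([proj(n,P).round(1) for n in('side','top')])
```

```text
shift [ 0.0002 -0.0027  0.1393] rot [-0.0005  0.0022 -0.0006]
[0.51520044 0.31914285 0.19934732] [4.60173403e-01 2.20604150e-01 1.28066931e+00 1.66825930e-03
 1.64184937e+00 2.18365380e+00]
[array([309.4,  90.7]), array([157.8, 193.1])]
[array([305.4, 126.2]), array([232.5, 205.6])]
[array([267.7, 125.6]), array([222. , 254.8])]
[array([275.2,  90.2]), array([146. , 241.1])]
```

View pics/v8.png

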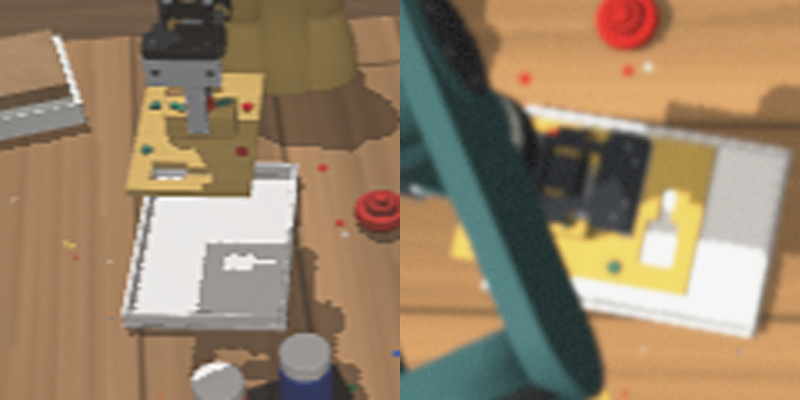

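The plaque hangs level over the tray. Its near corners are at side (305.6,128.5) and (268,127), and its right-hand corners at top (233,209) and (224,256), within 1–3 px of prediction. Next I lower it.

Emit:
{"fn": "drive_tool", "kwargs": {
  "series": [
    [0.025,[0,-0.002,0.035],[0,0,0]],
    [0.025,[0,-0.002,0.075],[0,0,0]],
    [0.025,[0,-0.002,0.115],[0,0,0]],
    [0.025,[0,-0.002,0.138],[0,0,0]],
    [0.025,[0,-0.002,0.143],[0,0,0]]
  ]
}}

```text
time: 18.05
tool_pos: [0.515, 0.3206, 0.0559]
ee_rot: [-3.141, 0.003, -0.154]
wrist_force: [-0.1, 0.1, -3.0]
width: 0.0339
finger_force: 30.0
```

Emit:
{"fn": "drive_tool", "kwargs": {
  "series": [
    [0.025,[0,0,0.001],[0,0,0]],
    [0.025,[0,0,0.003],[0,0,0]],
    [0.025,[0,0,0.004],[0,0,0]],
    [0.025,[0,0,0.004],[0,0,0]]
  ]
}}

```text
time: 18.55
tool_pos: [0.5153, 0.3225, 0.0531]
ee_rot: [-3.14, 0.001, -0.152]
wrist_force: [0.7, -0.1, -2.9]
width: 0.0339
finger_force: 30.0
```

Emit:
{"fn": "drive_tool", "kwargs": {
  "series": [
    [0.025,[0,0,0.001],[0,0,0]],
    [0.025,[0,0,0.002],[0,0,0]],
    [0.025,[0,0,0.003],[0,0,0]],
    [0.025,[0,0,0.003],[0,0,0]]
  ]
}}

```text
time: 19.05
tool_pos: [0.5149, 0.3223, 0.0493]
ee_rot: [-3.14, 0.002, -0.152]
wrist_force: [-0.3, 1.0, -3.3]
width: 0.0333
finger_force: 30.0
```

Emit:
{"fn": "drive_tool", "kwargs": {
  "series": [
    [0.025,[0,0,0.001],[0,0,0]],
    [0.025,[0,0,0.0015],[0,0,0]],
    [0.025,[0,0,0.0015],[0,0,0]]
  ]
}}

```text
time: 19.42
tool_pos: [0.515, 0.3223, 0.0479]
ee_rot: [-3.14, 0.002, -0.152]
wrist_force: [-0.6, 0.5, -3.3]
width: 0.0337
finger_force: 30.0
```

Emit:
{"fn": "drive_tool", "kwargs": {
  "series": [
    [0.025,[0,0,0.001],[0,0,0]],
    [0.025,[0,0,0.0015],[0,0,0]],
    [0.025,[0,0,0.0015],[0,0,0]]
  ]
}}

```text
time: 19.8
tool_pos: [0.515, 0.3223, 0.0465]
ee_rot: [-3.14, 0.002, -0.152]
wrist_force: [-0.3, 0.1, -3.8]
width: 0.0339
finger_force: 30.0
```

Emit:
{"fn": "drive_tool", "kwargs": {
  "series": [
    [0.025,[0,0,0.001],[0,0,0]],
    [0.025,[0,0,0.001],[0,0,0]]
  ]
}}

```text
time: 20.05
tool_pos: [0.5151, 0.3224, 0.0464]
ee_rot: [-3.14, 0.002, -0.152]
wrist_force: [-1.7, -1.0, 2.5]
width: 0.0338
finger_force: 30.0
```

Contact made: the wrist force went from −3.8 to +2.5 N. I release and retreat.

Emit:
{"fn": "drive_tool", "kwargs": {
  "series": [
    [0.036,[0,0,0],[0,0,0]],
    [0.045,[0,0,0],[0,0,0]],
    [0.06,[0,0,0],[0,0,0]],
    [0.06,[0,0,0],[0,0,0]],
    [0.06,[0,0,-0.01],[0,0,0]]
  ]
}}

```text
time: 20.68
tool_pos: [0.5144, 0.322, 0.0548]
ee_rot: [-3.141, 0.004, -0.152]
wrist_force: [0.4, -0.7, 0.4]
width: 0.0596
finger_force: 0.0
```

Emit:
{"fn": "drive_tool", "kwargs": {
  "series": [
    [0.06,[0,0,-0.03],[0,0,0]],
    [0.06,[0,0,-0.08],[0,0,0]],
    [0.06,[0,0,-0.13],[0,0,0]],
    [0.06,[-0.05,0,-0.18],[0,0,0]],
    [0.06,[-0.1,0,-0.18],[0,0,0]]
  ]
}}

```text
time: 21.3
tool_pos: [0.4177, 0.3381, 0.2413]
ee_rot: [-3.133, -0.005, -0.154]
wrist_force: [0.5, 0.9, -0.3]
width: 0.0603
finger_force: 0.0
```

Emit:
{"fn": "drive_tool", "kwargs": {
  "series": [
    [0.06,[-0.05,0.06,0],[0,0,0]],
    [0.06,[-0.05,0.12,0],[0,0,0]],
    [0.06,[-0.05,0.16,0],[0,0,0]],
    [0.06,[-0.05,0.16,0],[0,0,0]]
  ]
}}

```text
time: 21.8
tool_pos: [0.3425, 0.1846, 0.2369]
ee_rot: [-3.139, -0.001, -0.156]
wrist_force: [-0.3, 0.1, -0.1]
width: 0.0598
finger_force: 0.0
```

Run:
```python
from h import *
S=snap('side');T=snap('top')
cv2.imwrite('pics/v9.png',np.hstack([cv2.resize(S[80:250,230:400],(400,400),interpolation=2),cv2.resize(T[160:290,130:260],(400,400),interpolation=2)])[...,::-1])
```

```text
(no output)
```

View pics/v9.png

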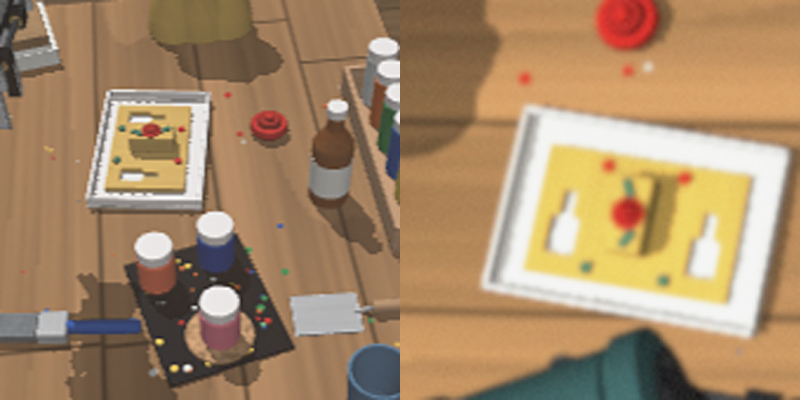

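The plaque lies flat, rose up, and centred in the tray, at about (207,231) in the top view. The pink jar stands upright on the coaster and the bystanders are in place, so I hand in.

```bash
python3 -c "
from bench import robot
print(robot.close_job())"
```

```text
the job is handed in; nothing more can be done
None
```

The job is handed in after about 22 s of robot time. The last pictures show the pink jar upright on the coaster and the plaque flat, rose up and centred in the tray, but the hand-in returned no verdict.

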